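# Fit a double-keyed timing pulley on the exciter shaft

## Robot

A 7-joint arm with a two-finger parallel gripper is mounted at the origin on a cart in front of the work surface, level with it; the furniture and walls round the work are solid. World frame = base frame: x ahead of the robot, y to its left, z up, the work surface at z = 0. Lengths are in m, angles in rad, forces in N, time in s.
With the tool pointing down it reaches from about 0.4 to 0.85 m from the base axis. Payload 10.4 kg.
Tool frame: the origin (TCP) lies at the very end of the fingers, on their centre line; the grasp point (between the pads) lies 19 mm behind it; z points along the fingers, y is the line along which they close (so a half turn about z gives the same grasp; the last joint's range is limited). The gripper opens to 85 mm and grips with 20 to 120 N. Pads are 22 mm wide; open, the fingers measure 114 mm over their backs; the gripper's body (76 mm by 85 mm) begins 54 mm behind the grasp point. The pads swing forward as they close: fully open they stand 13 mm farther back than shut.
Start: joints at [1.198, 0.332, -0.065, 1.46, 0.022, 1.35, -0.088], TCP at [0.214, -0.587, 0.231] pointing down, gripper open.
Joint ranges: [-2.6, 2.6], [-0.5, 2.12], [-1.47, 1.34], [0.16, 2.42], [-1.27, 4.41], [0.06, 2.06], [-2.6, 2.6]. Speed limits (rad/s): [2.22, 2.22, 2.79, 2.79, 3.14, 3.14, 3.14].

## Interface

Orientations are given as a unit quaternion [x, y, z, w].
In Python, from workcell import manip gives the robot as it stands.
- The arm moves only by the tool jog_arm, called after "Emit:" as name(argument=value, ...), one argument or row to a line, values as JSON. Schema: {"type":"object","properties":{"segments":{"type":"array","items":{"type":"array","items":{"type":"array","items":{"type":"number"},"minItems":7,"maxItems":7},"minItems":1,"maxItems":20},"minItems":1,"maxItems":1},"clamp_n":{"type":"number"},"only":{"type":"string"},"quiet":{"type":"boolean"},"lines":{"type":"string"}},"required":["segments"],"additionalProperties":false}. segments is a list that holds a single list of rows (three levels of brackets), with 1 to 20 rows, each of 7 numbers: a rotation vector rx, ry, rz in shares of pi rad (1.0 is pi rad), then dx, dy, dz in a scale on which 1.0 is 0.75 m, then the opening from 0.0 (shut) to 1.0 (fully open); each row is the pose to reach, as a shift and turn from the pose commanded when the call began, along the tool's axes at that moment; what a row does not reach only later rows make up. A row lasts 1/8 s, in which the tool goes at most 0.0625 m and 0.188 rad, less where a joint would pass 70% of its speed; a pose out of reach is approached as far as the arm can. The fingers move at their own pace and stop on an object; clamp_n is the grip in N (left out, the last holds). Time passes only in rows, so rows that do not move let the fingers close. The tool returns the time, the measured TCP pose, the force, the opening and the grip force at its end. only (a regular expression) keeps the lines of the reply that match it, lines (a string "A,B") keeps lines A to B, and quiet returns only ok. A shift or turn number past 1, either way, is cut back to 1. Input that does not fit is refused with a message, and nothing moves.
- manip.get_obs(): the state, without advancing time (a new reading comes with each control period).
- manip.camera(name): name is "side" or "top" or "wrist"; returns the picture (384x512x3 uint8, blue, green, red); there is no depth.
- manip.calibration(name): a dict with "fx", "fy", "cx", "cy" (pixels), "k1" (the pictures are not rectified: a ray, as slopes to the right and down, at radius r is drawn at 1 + k1 r^2 times it, then the intrinsics apply), "world_from_camera" (4x4, takes a point from camera to world coordinates); the wrist camera has in their place "tool_from_camera" (4x4, takes a point from camera to tool coordinates, whose origin is the TCP and whose axes are the flange's). Camera axes: x right, y up, looking along -z (the intrinsics and any distortion apply to the point x, -y, -z); pixel columns grow to the right and rows downward; lengths in m; the calibration is good to about 2 mm. A picture is of the moment at which its call begins: read the wrist's pose just before it. calibration takes no time and is no camera call.
- manip.hand_in(): hands the job in; it is judged then, once.
Trained networks look in the newest picture that a camera, given by its name, has taken for a name from the list of things; names that differ only in an ending like _2 or _b are one class to them, and where a whole thing is asked for, a point or a joint stands for the part that bears it (a point fixed in the world has none). Each returns a list of dicts, best first, with "confidence" (0 to 1); they miss things now and then, are a little off and sometimes report something else, mostly with a low value. They report only what shows in the picture. A call takes as long as a camera call.
- manip.outline_of(camera, thing): "mask" (384x512 bool, what is visible of it) and "bbox" ([left, top, right, bottom] in pixels, round what is visible of it).
The state is a dict: "clock": time; "joint_pos": joint angles; "joint_velocities": joint speeds; "tau": joint torques, N m; "position": TCP position; "ee_rot": TCP orientation; "ft_force": force on the tool from outside, world axes, zero at the start; "torque": the same for the moment, N m; "grip_width": opening from 0.0 (shut) to 1.0 (fully open); "grasp_force": force on a finger pad.
Only numpy, scipy, OpenCV 4.12 (cv2) and the standard library are available. Lean on these libraries where they do the work, as an engineer would, in place of code of your own. Each camera call takes 0.05 s, during which the arm holds its last target. There are 200 camera calls.

## Task

Lift the aluminium timing pulley by its hexagonal boss from the bench and put it, flat flange down, over the upright shaft of the blue rotary exciter. Turn it under light pressure until its two keyways drop over the keys, then lower it gently, without forcing or dropping it, until it sits fully home on the shoulder, and let go. Leave the accelerometer, the red-lidded tin and the screwdriver where they are.

Things in the scene. Friction and masses are not known exactly. Their poses are not given: they have to be found in the camera images.
- pulley: Aluminium timing pulley, 36 mm high, about 250 g, standing flat on the bench: toothed wheel 62 mm across from 0 to 16 mm height, narrower boss above. Through bore 22 mm, with two oppopoint keyways along it, 8 mm wide, reaching 17.5 mm from the axis, on the pulley's -x and +x sides (x starts within 35 deg of straight ahead). Origin: centre of the underside, on the axis; z up.
- boss (a point): On the pulley's axis, 26 mm above its underside, axes as the pulley's: middle of the hexagonal boss (height 16 to 36 mm), 36 mm across its flats. Two flats face the pulley's +y and -y, the others follow every 60 degrees, so it can be gripped by any of three pairs of flats; the keyways lie at two corners.
- exciter: Blue round rotary exciter, fixed to the bench: 110 mm square foot, body 88 mm across and 56 mm high, black connector housing at its +x side, vertical steel shaft on its axis. Origin: on the axis at the foot's underside; z up. Its -x side roughly faces the robot.
- seat (a point): On the shaft axis, 62 mm above the exciter's origin, axes as the exciter's: centre of the shoulder, 34 mm across, on which the pulley's underside must come to rest. A brake holds the shaft; it gives way at about 0.3 N m, so the shaft turns along if the pulley is pressed hard or is turned on after it has dropped.
- key_level (a point): On the shaft axis, 22 mm above the seat: top of two oppopoint brass keys, 6 mm wide, 6 mm proud of the shaft, reaching down to the shoulder. A pulley out of line rests on them. Their direction is not measured: the line through them lies within 0.8 rad of the exciter's x axis, so an aligned pulley's yaw is the exciter's within 0.8 rad (or half a turn more). Play: about 0.07 rad each way.
- shaft_end (a point): Top of the upright steel shaft, on its axis, 52 mm above the seat. The shaft is 20 mm in diameter; the topmost 5 mm taper to 14 mm.
- accel: Small grey accelerometer, 14x21x19 mm, standing on the bench. Leave alone. Origin: centre of its underside.
- grease_tin: Round tin with a red-brown lid, 51 mm across, 26 mm high. Leave alone. Origin: centre of its underside.
- screwdriver: Screwdriver with a green handle, 149 mm long, 24 mm high, lying on the bench. Leave alone. Origin: centre of its underside.

How it is judged:
By the outcome, as a careful person would: the job done as asked, in the order asked, and still so for the second after the job is handed in, with the robot touching nothing.
It also fails if it takes over 72 s, if anything falls off the work surface, if the arm or the gripper's body presses on something with over 40 N, if the wrist force passes 120 N, or if a joint passes its speed limit or range.

## Working session

There is one attempt and no reset: what is moved stays moved. The work goes in short steps, Python scripts to look and compute and a tool call to move; the robot and the scene stay as the last step left them, time stands still between calls to the robot, and variables do not carry over. Pictures are saved under pics/ and viewed, at most 10 in all, crops included, and the job is handed in when it is done.

```bash
mkdir -p pics; ls; cat > h.py <<'E'
import numpy as np, cv2
from workcell import manip
from scipy.spatial.transform import Rotation as R
def T_tool(o):
    T=np.eye(4);T[:3,:3]=R.from_quat(o["ee_rot"]).as_matrix();T[:3,3]=o["position"];return T
def cam(name):
    c=manip.calibration(name)
    T=np.array(c["world_from_camera"]) if name!="wrist" else T_tool(manip.get_obs())@np.array(c["tool_from_camera"])
    return c,T
def ray(c,T,uv):
    q=np.array([(uv[0]-c["cx"])/c["fx"],(uv[1]-c["cy"])/c["fy"]]);p=q.copy()
    for _ in range(30): p=q/(1+c["k1"]*(p@p))
    d=T[:3,:3]@np.array([p[0],-p[1],-1]);return T[:3,3],d
def at_z(c,T,uv,z):
    o,d=ray(c,T,uv);return o+d*(z-o[2])/d[2]
def proj(c,T,P):
    P=np.atleast_2d(P);q=(P-T[:3,3])@T[:3,:3];p=np.stack([q[:,0],-q[:,1]],1)/-q[:,2:3]
    p=p*(1+c["k1"]*(p**2).sum(1,keepdims=True))
    return p*[c["fx"],c["fy"]]+[c["cx"],c["cy"]]
E
python3 - <<'E'
from h import *
o=manip.get_obs();print(o)
ims=[]
for n in ["top","side","wrist"]:
    c,T=cam(n);print(n,{k:c[k] for k in("fx","cx","cy","k1")},T.round(3).tolist())
    im=manip.camera(n);cv2.imwrite(f"pics/{n}0.png",im)
    for t in ["pulley","exciter","accel","grease_tin","screwdriver"]:
        for d in manip.outline_of(n,t)[:1]:
            ys,xs=np.nonzero(d["mask"]);print(n,t,round(d["confidence"],2),d["bbox"],xs.mean(),ys.mean(),len(xs))
            np.save(f"m_{n}_{t}.npy",d["mask"])
E
```

```text
pics
{'clock': 0.0, 'joint_pos': array([ 1.19835398,  0.33290872, -0.06469876,  1.46096827,  0.0216122 ,
        1.34989459, -0.08852445]), 'joint_velocities': array([-0.00060954,  0.0003806 , -0.00104664, -0.0006151 ,  0.00044176,
        0.00090992,  0.00017196]), 'tau': array([ 5.53940008e-04, -6.25434709e+01,  4.97869507e-02, -3.91607165e+01,
        1.63831090e-02,  9.74755181e-03, -4.33237574e-05]), 'position': array([ 0.21407571, -0.58678199,  0.23048006]), 'ee_rot': array([ 9.84740110e-01,  1.74029786e-01, -1.68814465e-04, -7.22000357e-04]), 'ft_force': array([ 0.82818951, -0.4903921 , -0.09761863]), 'torque': array([ 0.00432648, -0.02787979, -0.064729  ]), 'grasp_force': 0.0, 'grip_width': 0.9998730651785078}
top {'fx': 465.8325387555719, 'cx': 251.9543704616838, 'cy': 179.93778153201654, 'k1': 0.003987432182979733} [[0.117, 0.971, -0.206, 0.347], [-0.993, 0.114, -0.029, 0.085], [-0.005, 0.208, 0.978, 0.989], [0.0, 0.0, 0.0, 1.0]]
top pulley 0.7 [150.7, 157.5, 185.3, 189.3] 168.12423312883436 173.32055214723925 652
top exciter 0.7 [294.9, 157.3, 352.8, 221.0] 323.62610294117
[... 463 characters left out ...]
4, 0.604], [0.0, 0.0, 0.0, 1.0]]
side pulley 0.8 [189.8, 254.7, 228.5, 294.8] 208.87753036437246 275.4736842105263 988
side exciter 0.81 [236.1, 132.8, 296.0, 195.0] 264.02444649446494 167.44741697416976 2168
side accel 0.4 [167.2, 215.6, 192.4, 244.0] 177.7532679738562 231.15686274509804 612
side grease_tin 0.33 [253.8, 214.7, 262.9, 225.7] 255.4923076923077 217.56923076923076 65
side screwdriver 0.71 [320.2, 188.9, 331.1, 224.8] 324.08454810495624 209.4139941690962 343
wrist {'fx': 340.2424348614761, 'cx': 258.2541434704647, 'cy': 188.5645810198837, 'k1': -0.10370738063675032} [[0.344, 0.898, 0.273, 0.284], [-0.939, 0.329, 0.1, -0.561], [-0.001, -0.291, 0.957, 0.374], [0.0, 0.0, 0.0, 1.0]]
```

```bash
python3 -c "
import cv2,numpy as np
a=[cv2.imread(f'pics/{n}0.png') for n in('top','side')]
cv2.imwrite('pics/ts0.png',cv2.resize(np.vstack(a),(400,600),interpolation=cv2.INTER_AREA))"
```

```text
(no output)
```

View pics/top0.png

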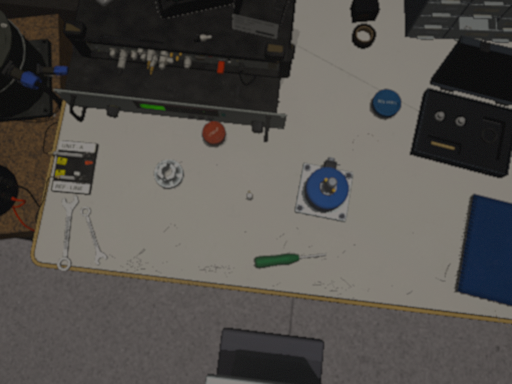

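View pics/side0.png

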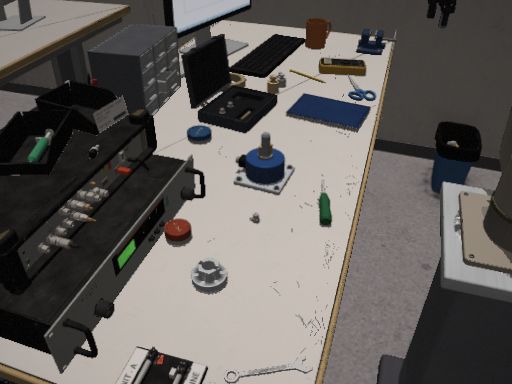

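The top view shows the pulley at (168,174), the exciter at (327,187), the accelerometer at (250,196), the tin at (213,133) and the screwdriver at about (290,260). The side view agrees, with the pulley at (209,275) and the shaft at (266,145). In the side view the network mislabels the accelerometer and the tin.

```bash
python3 - <<'E'
from h import *
c,T=cam("top")
print("pulley top",at_z(c,T,(168.1,173.3),.014))
for n,uv,z in [("accel",(250,196),.01),("tin",(213.5,134),.02),("scr",(277,259),.012),("rackL",(57,95),.1),("rackR",(285,122),.1),("handle",(266,138),.05)]: print(n,at_z(c,T,uv,z))
m=np.load("m_top_pulley.npy").astype(np.uint8)
(cx,cy),r=cv2.minEnclosingCircle(np.argwhere(m)[:,::-1].astype(np.float32));print("enc",at_z(c,T,(cx,cy),.012),r)
# exciter shaft top & blue body
im=cv2.imread("pics/top0.png");
b=cv2.inRange(im.astype(int)[:,:,0]*1.0-im.astype(int)[:,:,2],60,255);b[:, :300]=0;b[:,360:]=0;b[:150]=0;b[225:]=0
ys,xs=np.nonzero(b);(cx,cy),r=cv2.minEnclosingCircle(np.stack([xs,ys],1).astype(np.float32));print("blue",cx,cy,r,at_z(c,T,(cx,cy),.05))
c2,T2=cam("side")
p=at_z(c2,T2,(208.9,275.5),.016);print("pulley side",p)
print("shaft end side",at_z(c2,T2,(265.5,136),.114))
# pts along shaft (side)
cr=im[150:230,290:365];cr=cv2.resize(cr,None,fx=5,fy=5,interpolation=2)
s=cv2.imread("pics/side0.png")[115:200,225:305];s=cv2.resize(s,None,fx=5,fy=5,interpolation=2)
h=min(len(cr),len(s));cv2.imwrite("pics/ex.png",np.hstack([cr[:h],s[:h]]))
o=manip.get_obs();print(R.from_quat(o["ee_rot"]).as_matrix().round(3))
print(np.array(manip.calibration("wrist")["tool_from_camera"]).round(3))
E
```

```text
pulley top [0.54632736 0.2951418  0.014     ]
accel [0.51833644 0.11463987 0.01      ]
tin [0.64318539 0.20929048 0.02      ]
scr [0.39310884 0.04347068 0.012     ]
rackL [0.66394092 0.52630758 0.1       ]
rackR [0.66020172 0.06005697 0.1       ]
handle [0.63808254 0.09465487 0.05      ]
enc [0.54629605 0.29553341 0.012     ] 15.121983528137207
blue 327.6333312988281 187.36666870117188 19.517669677734375 [ 0.54773717 -0.0426953   0.05      ]
pulley side [0.54333012 0.30033935 0.016     ]
shaft end side [ 0.54205867 -0.02832659  0.114     ]
[[ 0.939  0.343  0.   ]
 [ 0.343 -0.939 -0.   ]
 [ 0.     0.    -1.   ]]
[[ 0.002  0.957  0.291  0.075]
 [ 1.    -0.002  0.    -0.   ]
 [ 0.001  0.291 -0.957 -0.143]
 [ 0.     0.     0.     1.   ]]
```

View pics/ex.png

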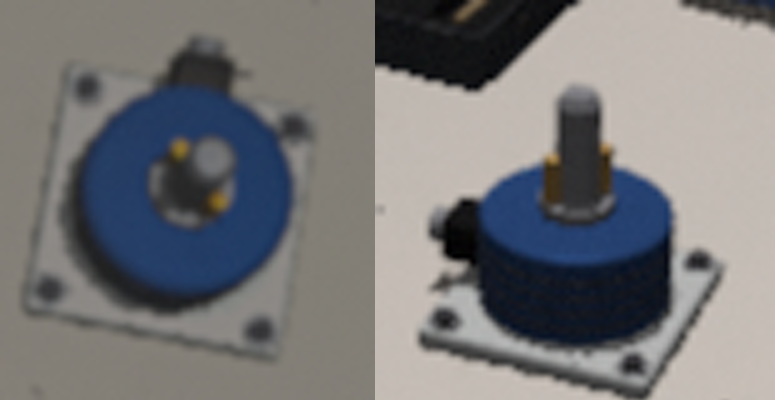

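The rows are not in the units I measure in: shifts go in shares of 0.75 m and turns go in shares of pi rad. I convert before sending: -0.714 m is -0.952, 0.389 m is 0.5187, -1.22 rad is -0.3883.

Emit:
jog_arm(
  segments=[
    [[0,0,-0.191,0.5187,-0.5013,0,1],[0,0,-0.191,0.5187,-0.5013,0,1],[0,0,-0.191,0.5187,-0.5013,0,1],[0,0,-0.191,0.5187,-0.5013,0,1],[0,0,-0.191,0.5187,-0.5013,0,1],[0,0,-0.191,0.5187,-0.5013,0,1],[0,0,-0.191,0.5187,-0.5013,0,1],[0,0,-0.191,0.5187,-0.5013,0,1],[0,0,-0.191,0.5187,-0.5013,0,1],[0,0,-0.3883,0.8187,-0.952,0.04,1],[0,0,-0.3883,0.8187,-0.952,0.04,1],[0,0,-0.3883,0.8187,-0.952,0.04,1],[0,0,-0.3883,0.8187,-0.952,0.04,1],[0,0,-0.3883,0.8187,-0.952,0.04,1],[0,0,-0.3883,0.8187,-0.952,0.04,1],[0,0,-0.3883,0.8187,-0.952,0.04,1],[0,0,-0.3883,0.8187,-0.952,0.04,1],[0,0,-0.3883,0.8187,-0.952,0.04,1],[0,0,-0.3883,0.8187,-0.952,0.04,1]],
  ],
  clamp_n=40,
)

```text
clock: 3.28
position: [0.5468, 0.2925, 0.2015]
ee_rot: [0.708, 0.706, -0.0, 0.001]
ft_force: [0.2, 0.1, -0.0]
grip_width: 0.997
grasp_force: 0.0
```

```bash
python3 - <<'E'
from h import *
o=manip.get_obs();print(o["joint_pos"].round(2),o["ft_force"])
c,T=cam("wrist");im=manip.camera("wrist");np.save("Tw1.npy",T)
cv2.imwrite("pics/w1.png",im)
for d in manip.outline_of("wrist","pulley")[:1]:
    print(d["confidence"],d["bbox"]);ys,xs=np.nonzero(d["mask"]);print(at_z(c,T,(xs.mean(),ys.mean()),.016))
E
```

```text
[ 0.07  0.47 -0.86  1.48  0.36  1.35 -0.81] [ 0.24841774  0.10589573 -0.01750356]
0.85 [229.0, 125.3, 288.5, 193.1]
[0.54784507 0.29758588 0.016     ]
```

View pics/w1.png

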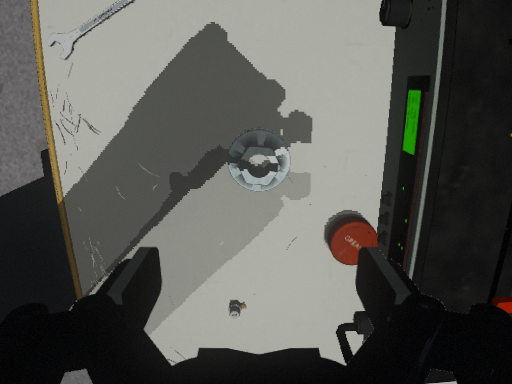

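The wrist view shows the pulley at (259,160), unobstructed, with the tin at (354,240) and the accelerometer at (237,307). I'll move closer to get its yaw.

Converted, 0.1 m is 0.1333, 0.06 m is 0.08.

Emit:
jog_arm(
  segments=[
    [[0,0,0,0,0,0.08,1],[0,0,0,0,0,0.1333,1],[0,0,0,0,0,0.1333,1]],
  ],
)

```text
clock: 3.75
position: [0.5451, 0.2922, 0.0989]
ee_rot: [0.708, 0.706, -0.002, -0.001]
ft_force: [0.3, 0.3, 0.8]
grip_width: 1.002
grasp_force: 0.0
```

```bash
python3 - <<'E'
from h import *
c,T=cam("wrist");im=manip.camera("wrist");np.save("Tw2.npy",T);cv2.imwrite("pics/w2raw.png",im)
d=manip.outline_of("wrist","pulley")[0];print(d["confidence"],d["bbox"]);ys,xs=np.nonzero(d["mask"]);print(at_z(c,T,(xs.mean(),ys.mean()),.014))
# rectified ortho at z=.036 ; col=+x, row up=+y, centre .547,.297
g=np.linspace(-.036,.036,576);X,Y=np.meshgrid(.547+g,.297-g)
out=[]
P=np.stack([X.ravel(),Y.ravel(),np.full(X.size,.036)],1);uv=proj(c,T,P).astype(np.float32).reshape(576,576,2)
cv2.imwrite("pics/w2.png",cv2.remap(im,uv[...,0],uv[...,1],cv2.INTER_CUBIC))
E
```

```text
0.56 [219.2, 143.6, 309.1, 236.1]
[0.54783116 0.29761923 0.014     ]
```

View pics/w2.png

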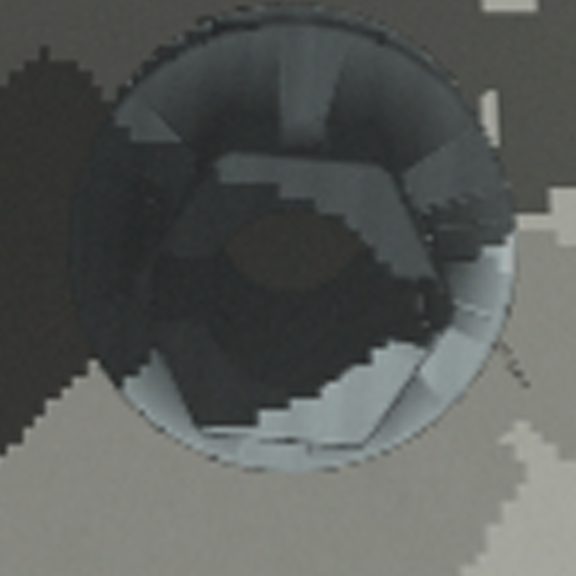

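The hexagon's corners are at about (217,153), (388,168), (443,300), (365,447), (197,430) and (143,285). That puts the axis near world (0.5475, 0.296) and the pulley yaw near -5°. I'll turn to the flat pair at -35° and go down.

Converted, 0.05 m is 0.0667, 0.004 m is 0.0053, 0.61 rad is 0.1942.

Emit:
jog_arm(
  segments=[
    [[0,0,0.0605,0.0053,0.0027,0.0267,1],[0,0,0.121,0.0053,0.0027,0.04,1],[0,0,0.1814,0.0053,0.0027,0.0533,1],[0,0,0.1942,0.0053,0.0027,0.0667,1],[0,0,0.1942,0.0053,0.0027,0.0667,1],[0,0,0.1942,0.0053,0.0027,0.0667,1]],
  ],
)

```text
clock: 4.6
position: [0.5492, 0.2986, 0.0531]
ee_rot: [0.887, 0.462, 0.001, 0.0]
ft_force: [-0.2, -0.7, -0.5]
grip_width: 1.003
grasp_force: 0.0
```

```bash
python3 - <<'E'
from h import *
c,T=cam("top")
k=[at_z(c,T,uv,.084) for uv in [(326,179.6),(333.8,190.4)]];print(k,np.degrees(np.arctan2(*(k[0]-k[1])[1::-1])), (k[0]+k[1])/2)
print("shaft end",at_z(c,T,(290+211/5,150+158/5),.114),"shoulder",at_z(c,T,(290+190/5,150+185/5),.062),"body",at_z(c,T,(290+187/5,150+188/5),.056))
c,T=cam("side");print("side shaft end",at_z(c,T,(225+578/5,115+98/5),.114),"shoulder",at_z(c,T,(225+577/5,115+203/5),.062))
k=[at_z(c,T,uv,.084) for uv in [(225+606/5,115+148/5),(225+552/5,115+157/5)]];print(k,np.degrees(np.arctan2(*(k[0]-k[1])[1::-1])), (k[0]+k[1])/2)
o=manip.get_obs();M=R.from_quat(o["ee_rot"]).as_matrix();print(o["position"],M.round(3),o["ft_force"])
E
```

```text
[array([ 0.55575937, -0.03352953,  0.084     ]), array([ 0.5357989 , -0.05065622,  0.084     ])] 40.6305900862417 [ 0.54577914 -0.04209288  0.084     ]
shaft end [ 0.5463115  -0.04171682  0.114     ] shoulder [ 0.54601403 -0.04173339  0.062     ] body [ 0.54591635 -0.04144579  0.056     ]
side shaft end [ 0.38996352 -0.08737197  0.114     ] shoulder [ 0.3842258  -0.08697502  0.062     ]
[array([ 0.37608197, -0.10113138,  0.084     ]), array([ 0.39766521, -0.08540505,  0.084     ])] -143.92154818036298 [ 0.38687359 -0.09326822  0.084     ]
[0.54920715 0.29856765 0.05308606] [[ 0.573  0.82   0.002]
 [ 0.82  -0.573  0.001]
 [ 0.002  0.001 -1.   ]] [-0.202708   -0.70204377 -0.47633777]
```

Converted, 0.036 m is 0.048, 0.019 m is 0.0253.

Emit:
jog_arm(
  segments=[
    [[0,0,0,-0.004,0,0.0253,1],[0,0,0,-0.004,0,0.048,1],[0,0,0,-0.004,0,0.048,1],[0,0,0,-0.004,0,0.048,1],[0,0,0,-0.004,0,0.048,0],[0,0,0,-0.004,0,0.048,0],[0,0,0,-0.004,0,0.048,0],[0,0,0,-0.004,0,0.048,0],[0,0,0,-0.004,0,0.048,0],[0,0,0,-0.004,0,0.048,0],[0,0,0,-0.004,0,0.048,0],[0,0,0,-0.004,0,0.048,0]],
  ],
  clamp_n=60,
)

```text
clock: 6.1
position: [0.547, 0.2957, 0.0159]
ee_rot: [0.887, 0.462, 0.0, 0.0]
ft_force: [-1.3, -0.5, 4.8]
grip_width: 0.4
grasp_force: 60.7
```

Converted, -0.17 m is -0.2267, -0.14 m is -0.1867.

Emit:
jog_arm(
  segments=[
    [[0,0,0,0,0,-0.04,0],[0,0,0,0,0,-0.1067,0],[0,0,0,0,0,-0.1867,0],[0,0,0,0,0,-0.2267,0],[0,0,0,0,0,-0.2267,0],[0,0,0,0,0,-0.2267,0]],
  ],
)

```text
clock: 6.85
position: [0.546, 0.2949, 0.1833]
ee_rot: [0.887, 0.462, -0.001, 0.0]
ft_force: [-0.4, 0.3, -3.0]
grip_width: 0.4
grasp_force: 60.5
```

```bash
python3 - <<'E'
from h import *
im=[]
for n in ("side","wrist"): im.append(manip.camera(n))
a=cv2.resize(im[0][130:320,130:300],(510,570),interpolation=2)
b=cv2.resize(im[1],(290,218));p=np.zeros((570,800,3),np.uint8);p[:,:510]=a;p[:218,510:]=b
c=im[1][220:384,130:390];p[230:230+183,510:]=cv2.resize(c,(290,183));cv2.imwrite("pics/lift.png",p)
print(manip.get_obs())
E
```

```text
{'clock': 6.95, 'joint_pos': array([-0.01922553,  0.44848893, -0.72567727,  1.50469934,  0.30206627,
        1.3065705 , -1.38673439]), 'joint_velocities': array([ 8.07498306e-04, -1.24175530e-05, -1.67839556e-03, -6.33951087e-03,
       -2.33392121e-03,  1.71399785e-03,  1.06231189e-03]), 'tau': array([-2.83755048e-02, -6.29025507e+01, -1.11530891e+01, -3.85193145e+01,
        1.40682361e-02,  9.63719467e-04, -3.20493768e-03]), 'position': array([0.54587411, 0.29489328, 0.18312792]), 'ee_rot': array([ 8.87035399e-01,  4.61698649e-01, -1.59925161e-03,  3.31109019e-05]), 'ft_force': array([ 0.29217508, -0.09446116, -2.92371571]), 'torque': array([ 0.05166896,  0.01959972, -0.05132362]), 'grasp_force': 60.54284979845761, 'grip_width': 0.4025493638366002}
```

View pics/lift.png

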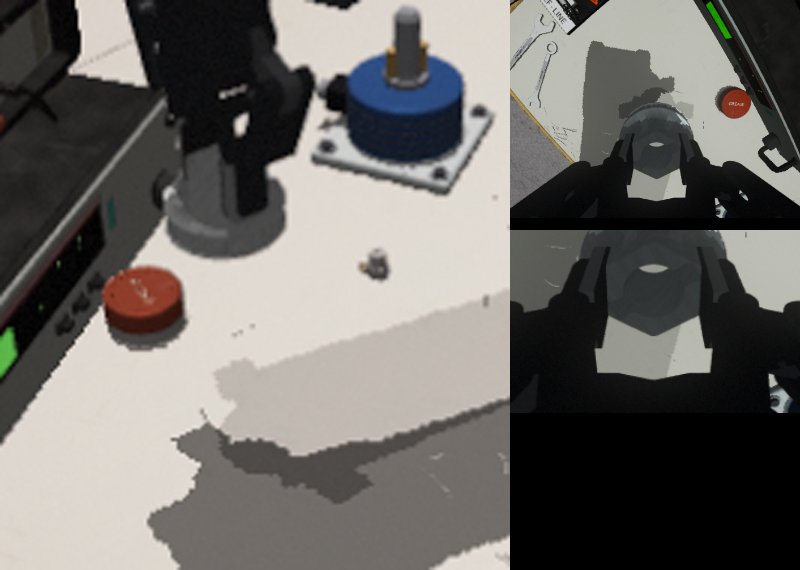

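The pulley is lifted level between the fingers, with the hex corner toward the palm at about wrist px (258,314). The tin and accelerometer are undisturbed. Next I'll work out the grip offset and the shaft position.

```bash
python3 - <<'E'
from h import *
c=manip.calibration("wrist");Tt=np.array(c["tool_from_camera"])
p=at_z(c,Tt,(258.2,314.2),-.0201);print("corner tool",p,"axis x",p[0]+.0208)
f=lambda u,v:((225+(u-375)/5),115+v/5)
c,T=cam("side");ex=[("end",578,98,.114),("shoulder",577,203,.062)]
for n,u,v,z in ex: print(n,at_z(c,T,f(u,v),z))
k=[at_z(c,T,f(u,v),.084) for u,v in[(606,148),(552,157)]];print(k,np.degrees(np.arctan2(*(k[0]-k[1])[1::-1])),(k[0]+k[1])/2)
print(manip.get_obs()["clock"])
E
```

```text
corner tool [-1.92329915e-02  8.93717059e-05 -2.01000000e-02] axis x 0.0015670084539992218
end [ 0.54359116 -0.03425635  0.114     ]
shoulder [ 0.54231977 -0.03303761  0.062     ]
[array([ 0.53369789, -0.04692811,  0.084     ]), array([ 0.55394033, -0.03184414,  0.084     ])] -143.30779204488007 [ 0.54381911 -0.03938612  0.084     ]
6.95
```

Converted, -0.357 m is -0.476, 0.249 m is 0.332, -0.75 rad is -0.2387.

Emit:
jog_arm(
  segments=[
    [[0,0,-0.0318,-0.0533,0.04,-0.0267,0],[0,0,-0.0637,-0.1067,0.0747,-0.04,0],[0,0,-0.0955,-0.16,0.1107,-0.04,0],[0,0,-0.1273,-0.2133,0.1467,-0.04,0],[0,0,-0.1592,-0.2667,0.1853,-0.04,0],[0,0,-0.191,-0.32,0.2227,-0.04,0],[0,0,-0.2228,-0.3733,0.26,-0.04,0],[0,0,-0.2387,-0.4267,0.2973,-0.04,0],[0,0,-0.2387,-0.476,0.332,-0.04,0],[0,0,-0.2387,-0.476,0.332,-0.04,0],[0,0,-0.2387,-0.476,0.332,-0.04,0]],
  ],
)

```text
clock: 8.32
position: [0.5454, -0.1389, 0.2143]
ee_rot: [0.656, 0.755, -0.0, -0.001]
ft_force: [-0.1, 1.4, -3.7]
grip_width: 0.406
grasp_force: 60.7
```

```bash
python3 - <<'E'
from h import *
o=manip.get_obs();print(o["joint_pos"].round(2))
c,T=cam("wrist");im=manip.camera("wrist");np.save("Tw3.npy",T);cv2.imwrite("pics/w3raw.png",im)
for q in ([.546,-.0415,.114],[.546,-.0415,.062]): print(proj(c,T,q))
d=manip.outline_of("wrist","exciter");print([(x["confidence"],x["bbox"]) for x in d[:2]])
u,v=proj(c,T,[.546,-.0415,.09])[0].astype(int);u0=max(u-80,0);v0=max(v-70,0);print(u0,v0)
cv2.imwrite("pics/w3.png",cv2.resize(im[v0:v0+150,u0:u0+160],(800,750)[:2] if 0 else (640,600),interpolation=2))
E
```

```text
[ 0.74  0.28 -0.68  1.62  0.18  1.31  0.18]
[[278.71140424  53.68845842]]
[[275.10079957  59.54766298]]
[(0.81, [208.8, 0.0, 348.7, 126.6])]
196 0
```

View pics/w3.png

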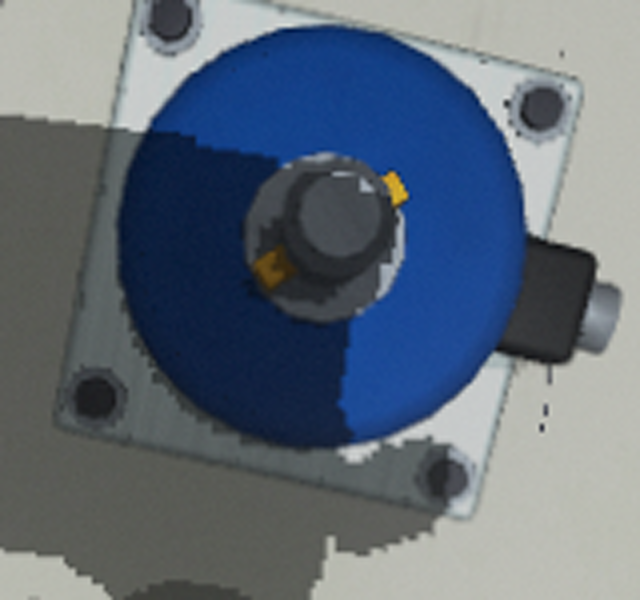

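The wrist crop shows the shaft end at about px (281,54), the shoulder at (277,59), and the brass keys at crop (400,187) and (262,272).

```bash
python3 - <<'E'
from h import *
c,_=cam("wrist");T=np.load("Tw3.npy")
f=lambda u,v:(196+(u+.5)/4-.5,(v+.5)/4-.5)
print("end",at_z(c,T,f(340,216),.114),"shoulder",at_z(c,T,f(325,237),.062),"body",at_z(c,T,f(321.5,236),.055))
for a,b in [((403,185),(257,275)),((397,190),(272,268))]:
    k=[at_z(c,T,f(*a),.084),at_z(c,T,f(*b),.084)];d=k[0]-k[1];print(k,np.linalg.norm(d),np.degrees(np.arctan2(d[1],d[0])),(k[0]+k[1])/2)
o=manip.get_obs();M=R.from_quat(o["ee_rot"]).as_matrix();print(o["position"],M.round(3))
for x in (.0005,.001,.0015):
  t=np.array([.5465,-.0415])-(o["position"][:2]+M[:2,0]*x);print(M[:2,:2].T@t)
E
```

```text
end [ 0.54727744 -0.04127016  0.114     ] shoulder [ 0.54736803 -0.04075863  0.062     ] body [ 0.54688659 -0.04008798  0.055     ]
[array([ 0.55968459, -0.03096214,  0.084     ]), array([ 0.53463558, -0.05138204,  0.084     ])] 0.032317557989164955 39.18684153470783 [ 0.54716009 -0.04117209  0.084     ]
[array([ 0.55870434, -0.03203421,  0.084     ]), array([ 0.53729798, -0.04968935,  0.084     ])] 0.027747728415866122 39.5144872868567 [ 0.54800116 -0.04086178  0.084     ]
[ 0.54574019 -0.1381033   0.21486934] [[-0.141  0.99  -0.001]
 [ 0.99   0.141  0.001]
 [ 0.001 -0.    -1.   ]]
[0.09503583 0.01434142]
[0.09453583 0.01434142]
[0.09403583 0.01434142]
```

Converted, 0.0947 m is 0.1263, 0.0149 m is 0.0199, -0.02 rad is -0.0064.

Emit:
jog_arm(
  segments=[
    [[0,0,-0.0064,0.04,0.0067,0,0],[0,0,-0.0064,0.08,0.0133,0,0],[0,0,-0.0064,0.1133,0.0187,0,0],[0,0,-0.0064,0.1263,0.0199,0.04,0],[0,0,-0.0064,0.1263,0.0199,0.08,0],[0,0,-0.0064,0.1263,0.0199,0.1,0],[0,0,-0.0064,0.1263,0.0199,0.1,0],[0,0,-0.0064,0.1263,0.0199,0.1,0],[0,0,-0.0064,0.1263,0.0199,0.1,0]],
  ],
)

```text
clock: 9.55
position: [0.548, -0.0439, 0.1414]
ee_rot: [0.649, 0.761, 0.0, 0.001]
ft_force: [0.6, 0.6, -2.2]
grip_width: 0.406
grasp_force: 60.6
```

```bash
python3 - <<'E'
from h import *
o=manip.get_obs();M=R.from_quat(o["ee_rot"]).as_matrix();print(o["position"],M.round(3),o["ft_force"],o["torque"],o["joint_pos"].round(2))
t=np.array([.5471,-.0422])-o["position"][:2];print(M[:2,:2].T@t)
top=manip.camera("top");side=manip.camera("side")
cv2.imwrite("pics/ap.png",np.hstack([cv2.resize(top[130:230,280:380],(400,400),interpolation=2),cv2.resize(side[90:210,200:320],(400,400),interpolation=2)]))
E
```

```text
[ 0.54804826 -0.04386664  0.14138788] [[-0.158  0.987  0.002]
 [ 0.987  0.158 -0.   ]
 [-0.001  0.002 -1.   ]] [ 0.64320844  0.64260756 -2.22582483] [0.02328847 0.00092632 0.03192182] [ 0.61  0.32 -0.72  1.75  0.23  1.16 -0.02]
[ 0.00179565 -0.0006727 ]
```

View pics/ap.png

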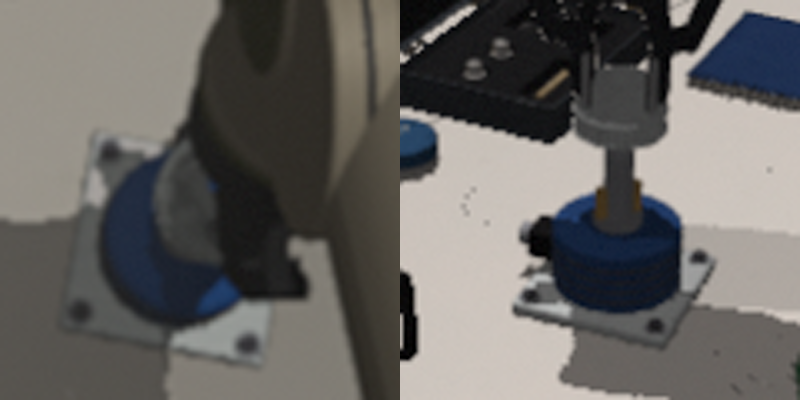

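The side view shows the pulley centred over the shaft, at column 621 against 619. I'll lower it slowly over the end.

Converted, 0.018 m is 0.024, 0.012 m is 0.016.

Emit:
jog_arm(
  segments=[
    [[0,0,0,0.0027,-0.0007,0.004,0],[0,0,0,0.0027,-0.0007,0.008,0],[0,0,0,0.0027,-0.0007,0.012,0],[0,0,0,0.0027,-0.0007,0.016,0],[0,0,0,0.0027,-0.0007,0.02,0],[0,0,0,0.0027,-0.0007,0.024,0],[0,0,0,0.0027,-0.0007,0.024,0]],
  ],
)

```text
clock: 10.52
position: [0.5464, -0.042, 0.122]
ee_rot: [0.649, 0.761, -0.0, -0.0]
ft_force: [0.1, 0.1, -2.6]
grip_width: 0.401
grasp_force: 60.6
```

Converted, 0.017 m is 0.0227, 0.015 m is 0.02.

Emit:
jog_arm(
  segments=[
    [[0,0,0,0,0,0.004,0],[0,0,0,0,0,0.008,0],[0,0,0,0,0,0.012,0],[0,0,0,0,0,0.016,0],[0,0,0,0,0,0.02,0],[0,0,0,0,0,0.0227,0],[0,0,0,0,0,0.0227,0]],
  ],
)

```text
clock: 11.4
position: [0.5465, -0.0419, 0.1051]
ee_rot: [0.649, 0.761, -0.0, -0.0]
ft_force: [0.0, 0.2, -2.9]
grip_width: 0.403
grasp_force: 60.6
```

```bash
python3 -c "
from h import *
print(manip.get_obs()['torque'])"
```

```text
[ 0.03920907 -0.01967744  0.04341791]
```

Free so far. Now down to the key tops in small steps.

Converted, 0.006 m is 0.008, 0.005 m is 0.0067.

Emit:
jog_arm(
  segments=[
    [[0,0,0,0,0,0.0013,0],[0,0,0,0,0,0.0027,0],[0,0,0,0,0,0.004,0],[0,0,0,0,0,0.0053,0],[0,0,0,0,0,0.0067,0],[0,0,0,0,0,0.008,0],[0,0,0,0,0,0.008,0]],
  ],
)

```text
clock: 12.28
position: [0.5466, -0.042, 0.0993]
ee_rot: [0.649, 0.761, -0.0, 0.0]
ft_force: [-0.1, 0.8, -2.6]
grip_width: 0.403
grasp_force: 60.6
```

```bash
python3 -c "
from h import *
print(manip.get_obs()['torque'])"
```

```text
[-0.04420226 -0.02890255 -0.0144977 ]
```

Converted, 0.003 m is 0.004, 0.002 m is 0.0027.

Emit:
jog_arm(
  segments=[
    [[0,0,0,0,0,0.0013,0],[0,0,0,0,0,0.0027,0],[0,0,0,0,0,0.004,0],[0,0,0,0,0,0.004,0]],
  ],
)

```text
clock: 12.78
position: [0.5465, -0.0419, 0.0962]
ee_rot: [0.649, 0.761, -0.0, -0.0]
ft_force: [-0.8, 0.1, -3.3]
grip_width: 0.407
grasp_force: 60.6
```

```bash
python3 -c "
from h import *
print(manip.get_obs()['torque'])"
```

```text
[ 0.07802338 -0.00793875  0.0238372 ]
```

No resistance at 0.080, about 4 mm below the key tops, so the keyways seem already in line. I'll go on gently.

Converted, 0.006 m is 0.008, 0.005 m is 0.0067.

Emit:
jog_arm(
  segments=[
    [[0,0,0,0,0,0.0013,0],[0,0,0,0,0,0.0027,0],[0,0,0,0,0,0.004,0],[0,0,0,0,0,0.0053,0],[0,0,0,0,0,0.0067,0],[0,0,0,0,0,0.008,0],[0,0,0,0,0,0.008,0]],
  ],
)

```text
clock: 13.65
position: [0.5465, -0.0419, 0.0902]
ee_rot: [0.649, 0.761, -0.0, -0.0]
ft_force: [0.1, 0.8, -2.5]
grip_width: 0.405
grasp_force: 60.6
```

```bash
python3 -c "
from h import *
print(manip.get_obs()['torque'])"
```

```text
[0.01984625 0.01326419 0.05794631]
```

Underside at about 0.074. 12 mm to the shoulder.

Emit:
jog_arm(
  segments=[
    [[0,0,0,0,0,0.002,0],[0,0,0,0,0,0.004,0],[0,0,0,0,0,0.006,0],[0,0,0,0,0,0.008,0],[0,0,0,0,0,0.01,0],[0,0,0,0,0,0.012,0],[0,0,0,0,0,0.012,0]],
  ],
)

```text
clock: 14.52
position: [0.5465, -0.0419, 0.0812]
ee_rot: [0.649, 0.761, -0.0, -0.0]
ft_force: [0.9, -0.1, -3.7]
grip_width: 0.404
grasp_force: 60.6
```

```bash
python3 -c "
from h import *
print(manip.get_obs()['torque'])"
```

```text
[-0.02686202  0.00398202  0.00319275]
```

Converted, 0.0021 m is 0.0028, 0.0014 m is 0.0019.

Emit:
jog_arm(
  segments=[
    [[0,0,0,0,0,0.0009,0],[0,0,0,0,0,0.0019,0],[0,0,0,0,0,0.0028,0],[0,0,0,0,0,0.0028,0]],
  ],
)

```text
clock: 15.02
position: [0.5465, -0.042, 0.0791]
ee_rot: [0.649, 0.761, -0.0, -0.0]
ft_force: [0.3, -0.7, -2.8]
grip_width: 0.403
grasp_force: 60.6
```

Converted, 0.001 m is 0.0013, 0.0005 m is 0.0007.

Emit:
jog_arm(
  segments=[
    [[0,0,0,0,0,0.0007,0],[0,0,0,0,0,0.0013,0],[0,0,0,0,0,0.0013,0],[0,0,0,0,0,0.0013,0]],
  ],
)

```text
clock: 15.52
position: [0.5466, -0.0419, 0.0782]
ee_rot: [0.649, 0.761, -0.0, 0.0]
ft_force: [-0.3, 0.5, -2.2]
grip_width: 0.404
grasp_force: 60.6
```

Emit:
jog_arm(
  segments=[
    [[0,0,0,0,0,0.0005,0],[0,0,0,0,0,0.0011,0],[0,0,0,0,0,0.0011,0]],
  ],
)

```text
clock: 15.9
position: [0.5467, -0.042, 0.0779]
ee_rot: [0.649, 0.761, -0.0, 0.0]
ft_force: [-3.4, -0.2, 5.8]
grip_width: 0.402
grasp_force: 61.6
```

Contact came at exactly the shoulder height: 0.0779 - 0.016 = 0.062. I'll release and withdraw upward.

Converted, -0.0003 m is -0.0004.

Emit:
jog_arm(
  segments=[
    [[0,0,0,0,0,-0.0004,0.5],[0,0,0,0,0,-0.0004,0.6],[0,0,0,0,0,-0.0004,0.8],[0,0,0,0,0,-0.0004,0.8],[0,0,0,0,0,-0.0004,0.8],[0,0,0,0,0,-0.0004,0.8]],
  ],
  clamp_n=20,
)

```text
clock: 16.65
position: [0.5466, -0.0419, 0.0777]
ee_rot: [0.649, 0.761, 0.0, 0.0]
ft_force: [0.0, 0.0, -0.2]
grip_width: 0.795
grasp_force: 0.0
```

Emit:
jog_arm(
  segments=[
    [[0,0,0,0,0,-0.0133,0.8],[0,0,0,0,0,-0.04,0.8],[0,0,0,0,0,-0.0933,0.8],[0,0,0,0,0,-0.16,0.8],[0,0,0,-0.08,0,-0.2,0.8],[0,0,0,-0.16,0,-0.2,0.8],[0,0,0,-0.1867,0,-0.2,0.8],[0,0,0,-0.1867,0,-0.2,0.8],[0,0,0,-0.1867,0,-0.2,0.8]],
  ],
)

```text
clock: 17.77
position: [0.5689, -0.178, 0.2283]
ee_rot: [0.648, 0.762, 0.0, -0.0]
ft_force: [-0.2, 0.3, -0.1]
grip_width: 0.801
grasp_force: 0.0
```

```bash
python3 - <<'E'
from h import *
o=manip.get_obs();print(o["ft_force"],o["position"])
side=manip.camera("side");c,T=cam("wrist");w=manip.camera("wrist")
d=manip.outline_of("wrist","pulley");print([(x["confidence"],x["bbox"]) for x in d[:1]])
cv2.imwrite("pics/fin.png",np.hstack([cv2.resize(w[0:150,190:340],(400,400),interpolation=2),cv2.resize(side[90:270,150:330],(400,400),interpolation=2)]))
E
```

```text
[-0.24567929  0.30005031 -0.13904109] [ 0.56892809 -0.17804267  0.22830119]
[(0.85, [219.8, 0.0, 296.3, 50.8])]
```

View pics/fin.png

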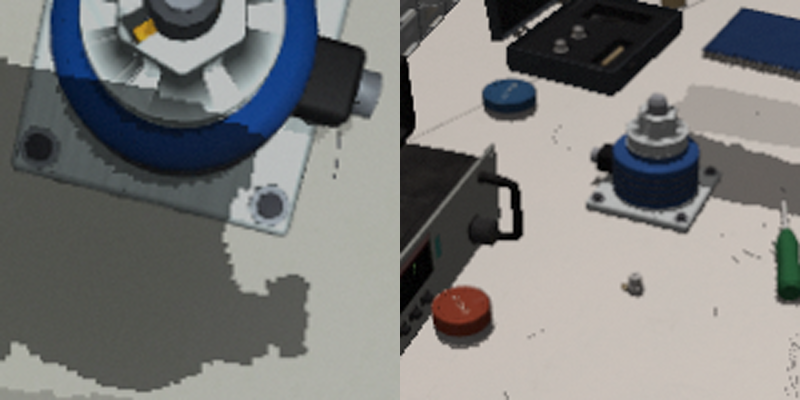

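The pulley sits level on the shoulder and a brass key shows in its keyway at crop (147,28). The tin, accelerometer and screwdriver are where they were.

```bash
python3 -c "
from workcell import manip
print(manip.hand_in())"
```

```text
the job is handed in; nothing more can be done
None
```

The pulley is fully home on the exciter's shoulder with its keyways over the keys, released at about 17 s and handed in; I aligned it to the keys by camera beforehand, so it dropped over them without needing the turn under pressure, and the tin, accelerometer and screwdriver were left untouched.

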